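# Lever open a data logger's battery cover and hold its cell tipped up for inspection

### The arm

A 6-joint arm with a two-finger parallel gripper is mounted at the origin on a cart in front of the work surface, level with it; the furniture and walls round the work are solid. World frame = base frame: x ahead of the robot, y to its left, z up, the work surface at z = 0. Lengths are in m, angles in rad, forces in N, time in s.
With the tool pointing down it reaches from about 0.35 to 0.95 m from the base axis. Payload 17.4 kg.
Tool frame: the origin (TCP) lies midway between the tips of the shut fingers; the grasp point (between the pads) lies 19 mm behind it; z points along the fingers, y is the line along which they close (so a half turn about z gives the same grasp; the last joint's range is limited). The gripper opens to 93 mm and grips with 3 to 60 N. Pads are 15 mm wide; open, the fingers measure 128 mm over their backs; the gripper's body (75 mm by 188 mm) begins 65 mm behind the grasp point.
Start: joints at [-1.205, 0.116, 1.442, -0, 1.584, -0.038], TCP at [0.265, -0.621, 0.191] pointing down, gripper open.
Joint ranges: [-2.83, 2.83], [-0.83, 2.19], [0.07, 2.5], [-1.14, 4.28], [0.01, 3], [-2.97, 2.97]. Speed limits (rad/s): [1.89, 1.89, 2.22, 3.14, 3.14, 3.14].

### API

Orientations are given as a 3x3 rotation matrix whose columns are the frame's x, y, z axes.
In Python, from station import readout, cams, order, spotter gives the robot as it stands.
- The arm moves only by the tool carry_out, never from a script. Its argument "series" is a list of rows, each a list of 2 entries, a list of its own where there are three numbers: the shift along the tool's x, y, z in mm, then the turn, a rotation vector about the tool's x, y, z in rad. A call has 1 to 10 rows; each row shifts and turns the commanded pose from where the row before left it, along the tool's axes as they then stand; what a row does not reach is not made up. A row lasts 1/12 s, in which the tool goes at most 41.7 mm and 7.16 degrees, less where a joint would pass 70% of its speed; a pose out of reach is approached as far as the arm can. A call with a gripper value outside its range is refused whole. "fingers" is the closure, from -1 (fully open) to 1 (shut), set as the call begins (left out, the last holds). The fingers move at their own pace and stop on an object; "newtons" is the grip in N (left out, the last holds). Time passes only in rows, so rows that do not move let the fingers close. It gives the time, the measured TCP pose, the force, the opening and the grip force at its end, in the units of the state.
- readout.observe(): the state, without advancing time (a new reading comes with each control period).
- cams.capture(name): name is "scene" or "top" or "wrist"; returns a dict with "pixels" (384x512x3 uint8, red, green, blue), "fx", "fy", "cx", "cy" (pixels), "T" (4x4, takes a point from camera to world coordinates); the wrist camera has in their place "T_tool_cam" (4x4, takes a point from camera to tool coordinates, whose origin is the TCP and whose axes are the flange's). Camera axes: x right, y down, z forward; pixel columns grow to the right and rows downward; lengths in m; the calibration is good to about 2 mm. A picture is of the moment at which its call begins: read the wrist's pose just before it. There is no depth.
- order.sign_off(): hands the job in; it is judged then, once.
Trained networks look in a picture, given as the dict that the camera call returned (one of the last four; its "shot" number tells which), for a name from the list of things; names that differ only in an ending like _2 or _b are one class to them, and where a whole thing is asked for, a point or a joint stands for the part that bears it (a point fixed in the world has none). Each returns a list of dicts, best first, with "score" (0 to 1); they miss things now and then, are a little off and sometimes report something else, mostly with a low value. They report only what shows in the picture. A call takes as long as a camera call.
- spotter.outline_of(picture, query): "region" (384x512 bool, what is visible of it).
- spotter.landmark_of(picture, query): "point" ([x, y, z] in m, in world coordinates, good to about 4 mm: a listed point, or the origin of a listed thing).
The state is a dict: "time_s": time; "joint_pos": joint angles; "joint_velocities": joint speeds; "joint_torque": joint torques, N m; "ee_pos": TCP position; "ee_rot": TCP orientation; "contact_force": force on the tool from outside, world axes, zero at the start; "moment": the same for the moment, N m; "grip_width": finger opening in m; "gripper_force": force on a finger pad.
Only numpy, scipy, OpenCV 4.12 (cv2) and the standard library are available. Lean on these libraries where they do the work, as an engineer would, in place of code of your own. Each camera call takes 0.05 s, during which the arm holds its last target. There are 200 camera calls.

### The job

Use the scraper's blade to lever up the closed battery cover of the data logger (keep the fingers themselves off the logger until the cover is ajar), open the cover past upright so that it stays open, and lay the scraper back flat on the bench. Then draw the round battery cell out of its well, tip it over towards level, at least 60 degrees from upright, to look for leakage, and finish while still holding it like that, steady, at least 20 cm above the bench. Leave the blanking plug in its well and do not disturb the other things.

Things in the scene. Friction and masses are not known exactly. Their poses are not given: they have to be found in the camera images.
- logger: Low plastic data logger screwed to the bench at the left. Origin: centre of its underside; x from its front to its hinge side, y along its width, z up. Black case x -60..+45 mm, 120 wide, its front sill (x -60..-45) 31 high; on it a grey deck x -45..+45, 116 wide, top at z = 45 mm. Two vertical wells (16 mm bore, 22 deep) in the deck at x -10, y +30 and -30: cell in one, plug in the other.
- cover (a joint): Battery cover over the deck: hollow grey hood 90 x 112 x 36 mm, walls 3 mm, hinged at the logger's back (axis along its y). 0 = shut, grows as it opens, stop at 1.9 rad, a little past upright. The stiff hinge (0.05 N m friction, cover 80 g) holds it where it is left; about 1 N at the lip lifts it.
- lip (a point): Middle of the front bottom edge of the cover's pry lip; moves with the cover, 105.5 mm from the hinge axis. Lip 80 mm wide, 4 thick, juts 15 mm from the hood's front, flush with the sill's front below. Shut, its underside is 47 mm above the bench, and the slot between it and the sill (sill top at 31 mm) is 16 mm high, 15 mm deep, open to the front.
- hinge (a point): Middle of the hinge axis, fixed to the logger at x = +45, y = 0, z = 47 mm of the logger's frame.
- cell: Round battery cell, 14 mm diameter, 50 mm long, 24 g, standing in one of the two wells with 28 mm of it above the deck (top 73 mm above the bench). Origin: centre of its bottom end; z runs along it to the terminal end. Between it and the scraper stands a printer: bed 105 mm high, gantry (x over 0.55 m) to 260 mm, spool above.
- plug: Black round blanking plug standing in the other well, 19 mm head, only 6 mm high above the deck; to be left alone. Origin: centre of its bottom end; z up.
- scraper: Steel scraper with a rounded handle, lying flat at the right, 223 mm long, 70 g. Origin: under its middle; y runs along it: blade edge at y = -111 mm, handle end at +111. Handle (y from -16) 30 mm wide, 18 high; blade 56 mm wide, 2 thick, 8 to 10 mm above the underside. Centre of mass near y = +25 mm. It lies between two printers with a display (132 mm high) and gantries (from 150 mm up) close by.
- blade_edge (a point): Middle of the scraper's blade edge, at half the blade's thickness (9 mm above the scraper's underside).
- glue_stick: Bystander: glue stick standing upright, 29 mm diameter, 96 mm high, right of the logger. Origin: centre of its underside.
- swatch_set: Bystander: fan of thin plastic swatches lying flat, 39 x 72 x 12 mm, in front and to the right of the logger. Origin: centre of its underside.
- gear: Bystander: gear lying flat, 40 mm diameter, 13 mm high, between the glue stick and the swatches. Origin: centre of its underside.

How it is judged:
By the outcome, as a careful person would: the job done as asked, in the order asked, and still so for the second after the job is handed in, while the arm keeps its last pose, push and grip.
It also fails if it takes over 72 s, if anything falls off the work surface, if the arm or the gripper's body presses on something with over 40 N, if the wrist force passes 120 N, or if a joint passes its speed limit or range.

## Working session

There is one attempt and no reset: what is moved stays moved. The work goes in short steps, Python scripts to look and compute and a tool call to move; the robot and the scene stay as the last step left them, time stands still between calls to the robot, and variables do not carry over. Pictures are saved under pics/ and viewed, at most 10 in all, crops included, and the job is handed in when it is done.

Besides the shell and the picture viewer there is one more tool, called as name([rows], argument=value, ...), one row to a line, values as JSON. carry_out: Moves the arm, as the interface text tells. Its arguments: {"type":"object","properties":{"series":{"type":"array"},"fingers":{"type":"number"},"newtons":{"type":"number"}},"required":["series"]}

```bash
ls; mkdir -p pics
cat > h.py <<'E'
import numpy as np, cv2
from station import readout, cams, order, spotter
np.set_printoptions(precision=4,suppress=True)
def save(p,n): cv2.imwrite('pics/'+n,cv2.cvtColor(p['pixels'],cv2.COLOR_RGB2BGR))
def st():
    s=readout.observe(); print(s['time_s'],np.array(s['ee_pos']),np.array(s['joint_pos']),s['contact_force'],s['grip_width'],s['gripper_force']); print(np.array(s['ee_rot'])); return s
E
python3 - <<'E'
from h import *
s=st()
for c in ['scene','top']:
    p=cams.capture(c); save(p,c+'0.png'); print(c,p['T'],p['fx'],p['cx'],p['cy'])
    for n in ['logger','lip','hinge','cell','plug','scraper','blade_edge','glue_stick','swatch_set','gear']:
        r=spotter.landmark_of(p,n); print(n,[(np.array(a['point']),round(a['score'],2)) for a in r[:2]])
a=cv2.imread('pics/scene0.png');b=cv2.imread('pics/top0.png')
E
```

```text
pics
0.0 [ 0.2651 -0.6205  0.1902] [-1.2048  0.1165  1.4422 -0.      1.584  -0.0378] [-0.9933 -0.2202 -0.3473] 0.09301005802731079 0.0
[[ 0.9196  0.393  -0.0004]
 [ 0.393  -0.9196  0.001 ]
 [ 0.     -0.0011 -1.    ]]
scene [[-0.7849 -0.4662  0.4082  0.0398]
 [-0.6195  0.5738 -0.5358  0.6972]
 [ 0.0156 -0.6734 -0.7391  1.019 ]
 [ 0.      0.      0.      1.    ]] 433.11368172755283 256.70279314990375 192.613216872702
logger [(array([0.5298, 0.3435, 0.0016]), 0.56)]
lip [(array([0.4814, 0.3056, 0.0497]), 0.73)]
hinge [(array([0.5687, 0.3679, 0.0469]), 0.81)]
cell []
plug []
scraper [(array([ 0.5373, -0.3177, -0.0007]), 0.71)]
blade_edge [(array([ 0.6458, -0.3201,  0.0087]), 0.75)]
glue_stick [(array([ 0.6101,  0.1724, -0.0033]), 0.74)]
swatch_set [(array([ 0.4806,  0.2031, -0.0036]), 0.71)]
gear [(array([ 0.5373,  0.1718, -0.0007]), 0.49)]
top [[ 0.0139 -0.9922  0.1239  0.4029]
 [-0.9999 -0.0144 -0.0027  0.0403]
 [ 0.0044 -0.1239 -0.9923  1.405 ]
 [ 0.      0.      0.      1.    ]] 490.2385986004236 253.15135760785077 201.65016078058392
logger [(array([ 0.5358,  0.3382, -0.0018]), 0.77)]
lip [(array([0.4788, 0.3052, 0.0501]), 0.63)]
hinge []
cell []
plug []
scraper [(array([ 0.5334, -0.3181,  0.0007]), 0.76)]
blade_edge [(array([ 0.6479, -0.3191,  0.012 ]), 0.72)]
glue_stick [(array([ 0.603 ,  0.175 , -0.0025]), 0.41)]
swatch_set [(array([ 0.4757,  0.2034, -0.0031]), 0.53)]
gear [(array([0.5377, 0.1783, 0.0007]), 0.6), (array([ 0.4741,  0.2045, -0.0048]), 0.57)]
```

View pics/scene0.png

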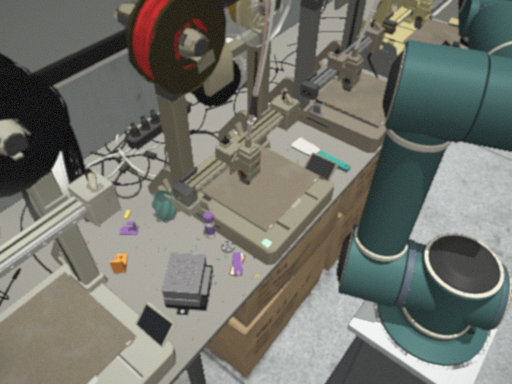

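View pics/top0.png

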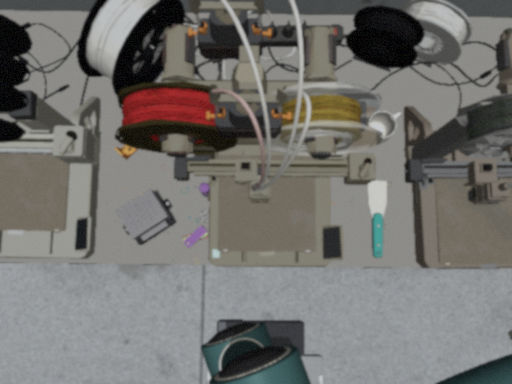

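The scene view shows the shut logger at about (187,280), with its lip facing the robot, and the teal-handled scraper at (320,155). In the top view the scraper lies vertically at (378,218), between a display at (332,242) and the right printer, whose edge is at column 418. I'll check the clearance there.

Run:
```python
from h import *
a=cv2.imread('pics/scene0.png')[80:200,270:430];b=cv2.imread('pics/top0.png')[140:280,300:480]
a=cv2.resize(a,None,fx=2.4,fy=2.4,interpolation=2);b=cv2.resize(b,None,fx=2.2,fy=2.2,interpolation=2)
H=max(a.shape[0],b.shape[0]);im=np.zeros((H,a.shape[1]+b.shape[1],3),np.uint8);im[:a.shape[0],:a.shape[1]]=a;im[:b.shape[0],a.shape[1]:]=b
cv2.imwrite('pics/c1.png',im);print(im.shape,a.shape)
pw=cams.capture('wrist');save(pw,'w0.png');print(pw['T_tool_cam'])
```

```text
(308, 780, 3) (288, 384, 3)
[[-0.0003 -0.966  -0.2584  0.0719]
 [ 1.     -0.0002 -0.0003 -0.0011]
 [ 0.0003 -0.2584  0.966  -0.1931]
 [ 0.      0.      0.      1.    ]]
```

View pics/c1.png

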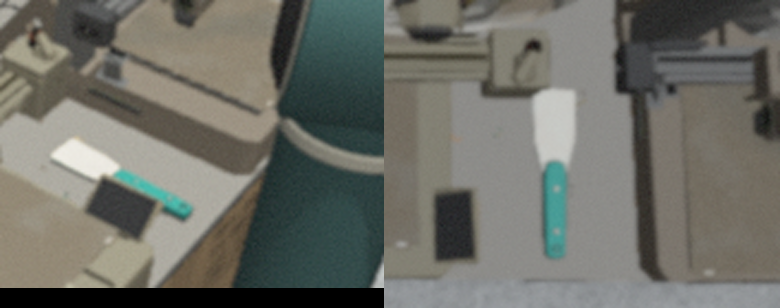

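The right printer's wall is at about y = -0.42 and the gantries start beyond x ≈ 0.595, so a straight-down grasp near x = 0.50 just fits.

carry_out([
  [[0,0,0],[0,0,0.101]],
  [[0,0,0],[0,0,0.101]],
  [[0,0,0],[0,0,0.101]],
  [[0,0,0],[0,0,0.101]],
], fingers=-0.2, newtons=30)

```text
time_s: 1.48
ee_pos: [0.2652, -0.6207, 0.191]
ee_rot: [[1.0, -0.005, 0.0], [-0.005, -1.0, -0.0], [0.0, 0.0, -1.0]]
contact_force: [-0.9, -0.1, -0.0]
grip_width: 0.0709
gripper_force: 0.0
```

carry_out([
  [[23,-30,0],[0,0,0]],
  [[23,-30,0],[0,0,0]],
  [[23,-30,0],[0,0,0]],
  [[23,-30,0],[0,0,0]],
  [[23,-30,0],[0,0,0]],
  [[23,-30,0],[0,0,0]],
  [[23,-30,0],[0,0,0]],
  [[23,-30,0],[0,0,0]],
  [[23,-30,0],[0,0,0]],
  [[23,-30,0],[0,0,0]],
])

```text
time_s: 2.32
ee_pos: [0.4961, -0.3191, 0.1912]
ee_rot: [[1.0, -0.0, 0.0], [-0.0, -1.0, -0.0], [0.0, 0.0, -1.0]]
contact_force: [0.0, -0.0, 0.9]
grip_width: 0.0553
gripper_force: 0.0
```

```bash
cat >> h.py <<'E'
from scipy.spatial.transform import Rotation as Ro
def wcap():
    s=readout.observe();p=cams.capture('wrist');T=np.eye(4);T[:3,:3]=s['ee_rot'];T[:3,3]=s['ee_pos'];p['Tw']=T@np.array(p['T_tool_cam']);return p
def proj(p,X,T=None):
    T=p['Tw'] if T is None else T
    c=np.linalg.inv(T)@np.r_[X,1];return np.array([p['fx']*c[0]/c[2]+p['cx'],p['fy']*c[1]/c[2]+p['cy']])
def onz(p,uv,z,T=None):
    T=p['Tw'] if T is None else T
    d=T[:3,:3]@np.array([(uv[0]-p['cx'])/p['fx'],(uv[1]-p['cy'])/p['fy'],1]);o=T[:3,3];return o+d*(z-o[2])/d[2]
def delta(P,R):
    s=readout.observe();R0=np.array(s['ee_rot']);print('tool shift mm',R0.T@(np.array(P)-s['ee_pos'])*1000,'turn',Ro.from_matrix(R0.T@R).as_rotvec())
E
python3 - <<'E'
from h import *
st();p=wcap();save(p,'w1.png')
for n in ['scraper','blade_edge']:
    for a in spotter.landmark_of(p,n)[:2]: print(n,a['point'],a['score'])
for a in spotter.outline_of(p,'scraper')[:1]:
    m=a['region']; ys,xs=np.nonzero(m); 
    W=np.array([onz(p,(x,y),.009)for x,y in zip(xs[::7],ys[::7])])
    for lo in np.arange(.42,.66,.015):
        k=(W[:,0]>lo)&(W[:,0]<lo+.015)
        if k.sum()>3: print(round(lo,3),W[k,1].min(),W[k,1].max())
    print(W[:,0].min(),W[:,0].max())
E
```

```text
2.3167 [ 0.4961 -0.3191  0.1912] [-0.6149 -0.0696  1.63   -0.      1.5808  0.9562] [ 0.0027 -0.0282  0.8501] 0.055257753075928624 0.0
[[ 1.     -0.0003  0.0004]
 [-0.0003 -1.     -0.0003]
 [ 0.0004  0.0003 -1.    ]]
scraper [0.5346, -0.3208, -0.0013] 0.7
blade_edge [0.6461, -0.3196, 0.007] 0.74
0.42 -0.32573996814740863 -0.3021813593147859
0.435 -0.3256962282552038 -0.3009838361992587
0.45 -0.3268933053518702 -0.29995167853245
0.465 -0.3268432907850085 -0.30006705567843794
0.48 -0.3280449566622728 -0.3002615836885452
0.495 -0.32793304511866783 -0.30048347359139727
0.51 -0.3290851286143124 -0.30066946813208056
0.525 -0.33011986927440895 -0.3007762257344678
0.54 -0.3348373394369999 -0.29749080349423573
0.555 -0.3359004272234937 -0.29297250434160876
0.57 -0.3404323561667581 -0.29079748938357625
0.585 -0.3413932420791891 -0.28982726387665936
0.6 -0.34241121230368965 -0.290104602918253
0.615 -0.34329915831776764 -0.28934214430741606
0.63 -0.34408835267434057 -0.28984350215653243
0.645 -0.32139259584474766 -0.2921383965132088
0.42338928681300136 0.6473340424878822
```

View pics/w1.png

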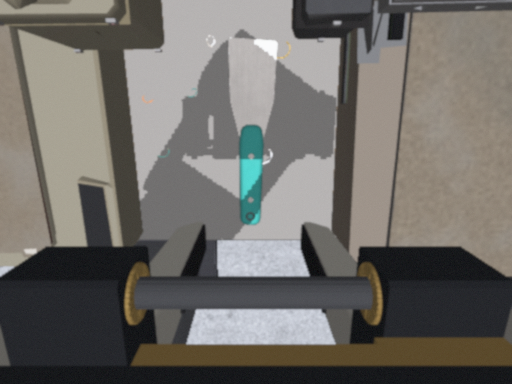

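The wrist view shows the scraper upright in the image: handle at (251,175), blade at (252,75). There is free bench on both sides, so I'm descending.

carry_out([
  [[1,-3,0],[0,0,0.015]],
  [[1,0,20],[0,0,0]],
  [[1,0,25],[0,0,0]],
  [[1,0,25],[0,0,0]],
  [[1,0,25],[0,0,0]],
  [[0,0,20],[0,0,0]],
  [[0,0,18],[0,0,0]],
  [[0,0,15],[0,0,0]],
  [[0,0,12],[0,0,0]],
  [[0,0,10],[0,0,0]],
])

```text
time_s: 3.35
ee_pos: [0.4995, -0.3185, 0.0199]
ee_rot: [[1.0, -0.017, -0.001], [-0.017, -1.0, 0.0], [-0.001, -0.0, -1.0]]
contact_force: [-0.5, 0.5, -0.6]
grip_width: 0.0559
gripper_force: 0.0
```

carry_out([
  [[0,0,5],[0,0,0]],
  [[0,0,4],[0,0,0]],
  [[0,0,4],[0,0,0]],
  [[0,0,3],[0,0,0]],
  [[0,0,0],[0,0,0]],
])

```text
time_s: 3.77
ee_pos: [0.5003, -0.3178, 0.0048]
ee_rot: [[1.0, -0.015, -0.0], [-0.015, -1.0, 0.0], [-0.0, -0.0, -1.0]]
contact_force: [-1.2, 0.7, 0.6]
grip_width: 0.0557
gripper_force: 0.0
```

carry_out([
  [[0,0,1],[0,0,0]],
  [[0,0,0],[0,0,0]],
  [[0,0,0],[0,0,0]],
  [[0,0,0],[0,0,0]],
  [[0,0,0],[0,0,0]],
  [[0,0,0],[0,0,0]],
  [[0,0,0],[0,0,0]],
], fingers=1, newtons=50)

```text
time_s: 4.35
ee_pos: [0.5003, -0.3178, 0.004]
ee_rot: [[1.0, -0.015, 0.0], [-0.015, -1.0, -0.0], [0.0, 0.0, -1.0]]
contact_force: [0.1, 0.4, 0.3]
grip_width: 0.0138
gripper_force: 0.0
```

carry_out([
  [[0,0,-8],[0,0,0]],
  [[0,0,-15],[0,0,0]],
  [[0,0,-20],[0,0,0]],
  [[0,0,-25],[0,0,0]],
  [[0,0,-25],[0,0,0]],
  [[-10,0,-25],[0,0,0]],
  [[-20,0,-25],[0,0,0]],
  [[-20,0,-20],[0,0,0]],
  [[-20,0,0],[0,0,0]],
  [[-10,0,0],[0,0,0]],
])

```text
time_s: 5.18
ee_pos: [0.4192, -0.3169, 0.169]
ee_rot: [[1.0, -0.016, 0.002], [-0.016, -1.0, -0.002], [0.002, 0.002, -1.0]]
contact_force: [0.7, 0.7, -0.7]
grip_width: 0.0003
gripper_force: 0.0
```

Run:
```python
from h import *
s=st();p=wcap();save(p,'w2.png')
for n in ['scraper','blade_edge']:
    for a in spotter.landmark_of(p,n)[:1]:
        print(n,a['point'],a['score'], 'tool',np.array(s['ee_rot']).T@(np.array(a['point'])-s['ee_pos']))
```

```text
5.1833 [ 0.4192 -0.3169  0.169 ] [-0.6957 -0.2091  1.7909 -0.0002  1.557   0.8907] [ 0.6604  0.6749 -0.731 ] 0.00026251981895172855 0.0
[[ 0.9999 -0.0155  0.002 ]
 [-0.0155 -0.9999 -0.002 ]
 [ 0.002   0.0019 -1.    ]]
scraper [0.5338, -0.3182, -0.0008] 0.78 tool [ 0.1143 -0.0008  0.1701]
```

View pics/w2.png

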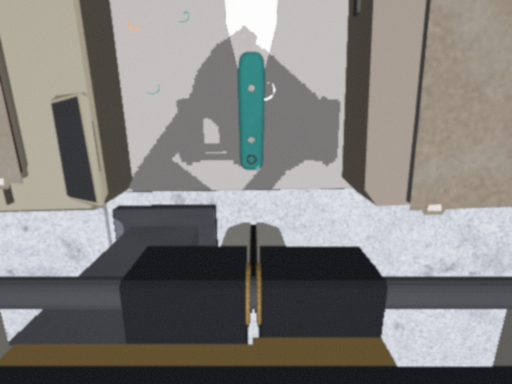

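The fingers are shut with nothing between them at (253,240), and the scraper still lies in place at (251,110). I'll find out why before retrying.

Run:
```python
from h import *
s=st();p=wcap()
e=np.array(s['ee_pos']);print('tcp px',proj(p,e),'grasp px',proj(p,e+[0,0,.019]), proj(p,e+[0,0,-.01]))
o=spotter.outline_of(p,'scraper')[0]['region'];ys,xs=np.nonzero(o)
for z in(0,.009,.018):
  b=onz(p,(xs[ys>ys.max()-3].mean(),ys.max()),z);print(b)
for c in['top','scene']:
  q=cams.capture(c);save(q,c+'1.png');T=np.array(q['T']);r=spotter.landmark_of(q,'scraper');print(c,r[0] if r else 0)
  o=spotter.outline_of(q,'scraper')
  print('tcp px',proj(q,e,T))
  if o:
    ys,xs=np.nonzero(o[0]['region']);W=np.array([onz(q,(x,y),.012,T) for x,y in zip(xs,ys)]);print(W.min(0),W.max(0), o[0]['score'])
```

```text
5.3333 [ 0.4201 -0.3166  0.1668] [-0.6944 -0.205   1.791   0.0002  1.5556  0.8924] [ 0.2895  0.886  -1.279 ] 0.0002671327196295181 0.0
[[ 0.9999 -0.016   0.0001]
 [-0.016  -0.9999  0.0001]
 [ 0.0001 -0.0001 -1.    ]]
tcp px [254.8226 220.1288] grasp px [254.9964 230.9127] [254.7431 215.1937]
[ 0.4237 -0.313   0.    ]
[ 0.4254 -0.3131  0.009 ]
[ 0.4271 -0.3132  0.018 ]
top {'point': [0.5353, -0.3204, 0.001], 'score': 0.78}
tcp px [393.1016 257.9447]
[ 0.4722 -0.3447  0.012 ] [ 0.6421 -0.2901  0.012 ] 0.96
scene {'point': [0.5367, -0.3151, 0.0002], 'score': 0.95}
tcp px [359.8027 132.2481]
[ 0.426  -0.3389  0.012 ] [ 0.6437 -0.2879  0.012 ] 0.66
```

Run:
```python
import cv2,numpy as np
a=cv2.imread('pics/top1.png')[150:330,250:450];b=cv2.imread('pics/scene1.png')[80:230,260:460]
a=cv2.resize(a,(400,360));b=cv2.resize(b,(400,300));im=np.zeros((360,800,3),np.uint8);im[:,:400]=a;im[:300,400:]=b;cv2.imwrite('pics/c2.png',im)
```

```text
(no output)
```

View pics/c2.png

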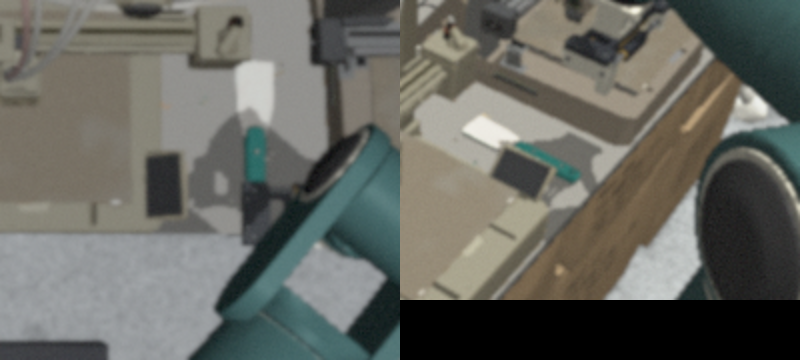

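The cameras agree on the scraper's pose (origin 0.535, -0.317), and the gripper is above the handle end. I'll retry lower, closing in stages while watching the force.

carry_out([
  [[20,-1,0],[0,0,0]],
  [[25,0,0],[0,0,0]],
  [[25,-1,0],[0,0,0]],
  [[10,0,25],[0,0,0]],
  [[0,0,30],[0,0,0]],
  [[0,0,30],[0,0,0]],
  [[0,0,25],[0,0,0]],
  [[0,0,15],[0,0,0]],
  [[0,0,10],[0,0,0]],
  [[0,0,5],[0,0,0]],
], fingers=-0.2)

```text
time_s: 6.57
ee_pos: [0.5, -0.3155, 0.0255]
ee_rot: [[1.0, -0.015, -0.001], [-0.015, -1.0, 0.001], [-0.001, -0.001, -1.0]]
contact_force: [-0.1, 0.2, -0.3]
grip_width: 0.0551
gripper_force: 0.0
```

Run:
```python
from h import *
s=st();p=wcap();save(p,'w3.png')
```

```text
6.5667 [ 0.5    -0.3155  0.0255] [-0.6061  0.0307  1.806   0.      1.3066  0.9798] [-0.0815  0.2283 -0.2528] 0.05514702045233885 0.0
[[ 0.9999 -0.0151 -0.0014]
 [-0.0151 -0.9999  0.001 ]
 [-0.0014 -0.001  -1.    ]]
```

View pics/w3.png

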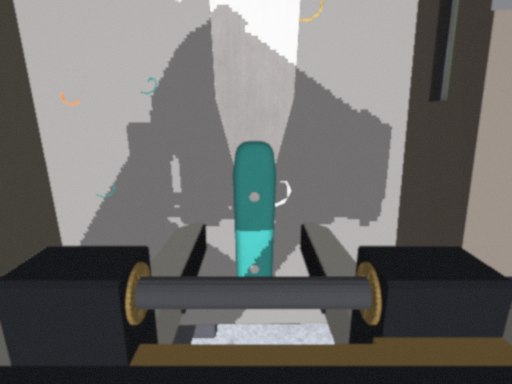

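The handle lies centred between the open fingers, at columns 235–275 against inner edges at about 205 and 303. I'm lowering to the bench and closing in stages.

carry_out([
  [[0,0,8],[0,0,0]],
  [[0,0,8],[0,0,0]],
  [[0,0,5],[0,0,0]],
  [[0,0,3],[0,0,0]],
  [[0,0,0],[0,0,0]],
  [[0,0,0],[0,0,0]],
])

```text
time_s: 7.12
ee_pos: [0.5003, -0.3159, 0.0031]
ee_rot: [[1.0, -0.015, 0.0], [-0.015, -1.0, -0.0], [0.0, 0.0, -1.0]]
contact_force: [-0.5, -0.3, 0.2]
grip_width: 0.0556
gripper_force: 0.0
```

carry_out([
  [[0,0,0],[0,0,0]],
  [[0,0,0],[0,0,0]],
  [[0,0,0],[0,0,0]],
  [[0,0,0],[0,0,0]],
  [[0,0,0],[0,0,0]],
  [[0,0,0],[0,0,0]],
], fingers=0.3, newtons=20)

```text
time_s: 7.62
ee_pos: [0.5003, -0.3158, 0.003]
ee_rot: [[1.0, -0.015, 0.0], [-0.015, -1.0, -0.0], [0.0, 0.0, -1.0]]
contact_force: [0.4, 0.6, 0.1]
grip_width: 0.0327
gripper_force: 0.0
```

carry_out([
  [[0,0,0],[0,0,0]],
  [[0,0,0],[0,0,0]],
  [[0,0,0],[0,0,0]],
  [[0,0,0],[0,0,0]],
], fingers=0.5)

```text
time_s: 7.95
ee_pos: [0.5003, -0.3158, 0.0029]
ee_rot: [[1.0, -0.015, -0.0], [-0.015, -1.0, -0.0], [-0.0, 0.0, -1.0]]
contact_force: [-0.1, -0.5, 0.6]
grip_width: 0.0234
gripper_force: 0.0
```

Run:
```python
from h import *
s=st();p=wcap();save(p,'w4.png');q=cams.capture('scene');save(q,'s4.png')
print(spotter.landmark_of(q,'scraper')[:1],spotter.landmark_of(p,'blade_edge')[:1])
a=cv2.imread('pics/w4.png')[:,:400];b=cv2.resize(cv2.imread('pics/s4.png')[80:230,290:450],(400,375),interpolation=2)
im=np.zeros((384,800,3),np.uint8);im[:,:400]=a;im[:375,400:]=b;cv2.imwrite('pics/c4.png',im)
```

```text
7.95 [ 0.5003 -0.3158  0.0029] [-0.6062  0.0517  1.8237 -0.      1.2662  0.9798] [-0.0536 -0.4977  0.6164] 0.023430355080229816 0.0
[[ 0.9999 -0.0153 -0.    ]
 [-0.0153 -0.9999 -0.    ]
 [-0.      0.     -1.    ]]
[{'point': [0.535, -0.3172, -0.0013], 'score': 0.76}] []
```

View pics/c4.png

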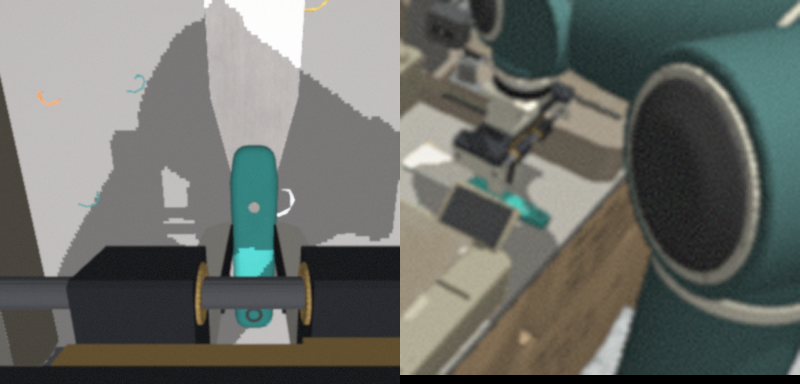

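The handle sits between the fingertips at (230,230) and (280,230), with a small gap still showing. I'll continue closing.

carry_out([
  [[0,0,0],[0,0,0]],
  [[0,0,0],[0,0,0]],
  [[0,0,0],[0,0,0]],
], fingers=0.6)

```text
time_s: 8.4
ee_pos: [0.5003, -0.3158, 0.003]
ee_rot: [[1.0, -0.015, -0.0], [-0.015, -1.0, 0.0], [-0.0, -0.0, -1.0]]
contact_force: [0.6, 0.2, 0.4]
grip_width: 0.0187
gripper_force: 0.0
```

carry_out([
  [[0,0,0],[0,0,0]],
  [[0,0,0],[0,0,0]],
  [[0,0,0],[0,0,0]],
], fingers=0.7)

```text
time_s: 8.65
ee_pos: [0.5003, -0.3158, 0.0029]
ee_rot: [[1.0, -0.015, -0.0], [-0.015, -1.0, 0.0], [-0.0, -0.0, -1.0]]
contact_force: [-0.4, -0.1, -0.6]
grip_width: 0.014
gripper_force: 0.0
```

Run:
```python
from h import *
s=st();p=wcap();save(p,'w5.png')
o=spotter.outline_of(p,'scraper')
m=o[0]['region']
for r in range(150,330,15): 
    x=np.nonzero(m[r])[0]; 
    if len(x): print(r,x.min(),x.max(),onz(p,(x.max(),r),.009)-onz(p,(x.min(),r),.009),onz(p,(x.mean(),r),.009))
e=np.array(s['ee_pos']);R=np.array(s['ee_rot']);w=s['grip_width']/2
for z in(0,-.019,-.03):print(z,[proj(p,e+R@[dx,dy,z]) for dy in(-w,w) for dx in(0.0075,)])
```

```text
8.65 [ 0.5003 -0.3158  0.0029] [-0.6062  0.0517  1.8237  0.      1.2662  0.9798] [-0.3579 -0.0616 -0.5752] 0.014006106371553476 0.0
[[ 0.9999 -0.0152 -0.    ]
 [-0.0152 -0.9999  0.    ]
 [-0.     -0.     -1.    ]]
150 225 282 [-0.0005 -0.035   0.    ] [ 0.5483 -0.3156  0.009 ]
165 229 277 [-0.0005 -0.0298  0.    ] [ 0.5389 -0.3152  0.009 ]
180 230 277 [-0.0005 -0.0296  0.    ] [ 0.5294 -0.3153  0.009 ]
195 230 276 [-0.0005 -0.0294  0.    ] [ 0.5196 -0.3149  0.009 ]
210 232 276 [-0.0004 -0.0285  0.    ] [ 0.5095 -0.3154  0.009 ]
225 241 264 [-0.0002 -0.0151  0.    ] [ 0.4992 -0.3142  0.009 ]
240 241 264 [-0.0002 -0.0153  0.    ] [ 0.4885 -0.3141  0.009 ]
255 241 263 [-0.0002 -0.0148  0.    ] [ 0.4776 -0.3136  0.009 ]
270 240 266 [-0.0003 -0.0178  0.    ] [ 0.4664 -0.3141  0.009 ]
315 236 270 [-0.0004 -0.0243 -0.    ] [ 0.4307 -0.3135  0.009 ]
0 [array([244.3477, 209.5501]), array([265.3277, 209.5461])]
-0.019 [array([243.4864, 219.3992]), array([266.5506, 219.395 ])]
-0.03 [array([242.9047, 226.0502]), array([267.3764, 226.046 ])]
```

The fingers hide the handle, so the real fingertips are about 20 mm behind the reported TCP and have been passing over it. I'll open and go lower, watching the force.

carry_out([
  [[0,-1,0],[0,0,0]],
  [[0,0,0],[0,0,0]],
  [[0,0,0],[0,0,0]],
  [[0,0,0],[0,0,0]],
  [[0,0,0],[0,0,0]],
  [[0,0,0],[0,0,0]],
  [[0,0,0],[0,0,0]],
  [[0,0,4],[0,0,0]],
  [[0,0,4],[0,0,0]],
  [[0,0,0],[0,0,0]],
], fingers=-0.1)

```text
time_s: 9.58
ee_pos: [0.4999, -0.3145, -0.0062]
ee_rot: [[1.0, -0.015, -0.001], [-0.015, -1.0, 0.001], [-0.001, -0.001, -1.0]]
contact_force: [-0.6, -0.0, -0.1]
grip_width: 0.0514
gripper_force: 0.0
```

carry_out([
  [[0,0,3],[0,0,0]],
  [[0,0,3],[0,0,0]],
  [[0,0,0],[0,0,0]],
])

```text
time_s: 9.83
ee_pos: [0.5, -0.3146, -0.0118]
ee_rot: [[1.0, -0.015, -0.001], [-0.015, -1.0, 0.001], [-0.001, -0.001, -1.0]]
contact_force: [0.2, -0.8, -0.3]
grip_width: 0.051
gripper_force: 0.0
```

carry_out([
  [[0,0,2],[0,0,0]],
  [[0,0,2],[0,0,0]],
  [[0,0,0],[0,0,0]],
])

```text
time_s: 10.08
ee_pos: [0.5002, -0.3147, -0.0155]
ee_rot: [[1.0, -0.015, -0.0], [-0.015, -1.0, 0.0], [-0.0, -0.0, -1.0]]
contact_force: [0.1, -0.7, 0.5]
grip_width: 0.051
gripper_force: 0.0
```

carry_out([
  [[0,0,2],[0,0,0]],
  [[0,0,0],[0,0,0]],
  [[0,0,0],[0,0,0]],
])

```text
time_s: 10.33
ee_pos: [0.5003, -0.3148, -0.0171]
ee_rot: [[1.0, -0.015, -0.0], [-0.015, -1.0, 0.0], [-0.0, -0.0, -1.0]]
contact_force: [0.7, 0.3, -0.1]
grip_width: 0.0513
gripper_force: 0.0
```

carry_out([
  [[0,0,2],[0,0,0]],
  [[0,0,0],[0,0,0]],
  [[0,0,0],[0,0,0]],
])

```text
time_s: 10.58
ee_pos: [0.5003, -0.3148, -0.0191]
ee_rot: [[1.0, -0.015, -0.0], [-0.015, -1.0, 0.0], [-0.0, -0.0, -1.0]]
contact_force: [0.3, 0.9, -1.1]
grip_width: 0.0509
gripper_force: 0.0
```

carry_out([
  [[0,0,2],[0,0,0]],
  [[0,0,0],[0,0,0]],
  [[0,0,0],[0,0,0]],
])

```text
time_s: 10.83
ee_pos: [0.5002, -0.3148, -0.0212]
ee_rot: [[1.0, -0.015, -0.0], [-0.015, -1.0, 0.0], [-0.0, -0.0, -1.0]]
contact_force: [-0.3, 0.8, 0.7]
grip_width: 0.0512
gripper_force: 0.0
```

carry_out([
  [[0,0,0],[0,0,0]],
  [[0,0,0],[0,0,0]],
  [[0,0,0],[0,0,0]],
  [[0,0,0],[0,0,0]],
  [[0,0,0],[0,0,0]],
  [[0,0,0],[0,0,0]],
], fingers=1, newtons=50)

```text
time_s: 11.33
ee_pos: [0.5004, -0.3149, -0.021]
ee_rot: [[1.0, -0.015, 0.0], [-0.015, -1.0, -0.0], [0.0, 0.0, -1.0]]
contact_force: [-0.5, -0.6, -0.0]
grip_width: 0.0281
gripper_force: 50.0
```

Gripped: 28 mm opening at 50 N. I'm lifting and drawing back clear of the gantries.

carry_out([
  [[0,0,-5],[0,0,0]],
  [[0,0,-15],[0,0,0]],
  [[0,0,-20],[0,0,0]],
  [[-10,0,-25],[0,0,0]],
  [[-15,0,-25],[0,0,0]],
  [[-20,0,-25],[0,0,0]],
  [[-20,0,-25],[0,0,0]],
  [[-20,0,-25],[0,0,0]],
  [[-20,0,-20],[0,0,0]],
  [[-15,0,-10],[0,0,0]],
])

```text
time_s: 12.17
ee_pos: [0.3795, -0.3132, 0.1773]
ee_rot: [[1.0, -0.015, 0.002], [-0.015, -1.0, -0.002], [0.002, 0.002, -1.0]]
contact_force: [-0.5, -0.9, -1.0]
grip_width: 0.028
gripper_force: 50.0
```

Run:
```python
from h import *
s=st()
for c in ['scene','top','scene','top']:
    p=cams.capture(c)
    for n in ['logger','lip','hinge','blade_edge']:
        r=spotter.landmark_of(p,n); print(c,n,[(np.array(a['point']),round(a['score'],2)) for a in r[:1]], (np.array(s['ee_rot']).T@(np.array(r[0]['point'])-s['ee_pos']) if r and n=='blade_edge' else ''))
    o=spotter.outline_of(p,'logger')
    if o:
        cs=cv2.findContours(o[0]['region'].astype(np.uint8),0,2)[0];cc=max(cs,key=cv2.contourArea);print(cv2.minAreaRect(cc),o[0]['score'])
    if c=='top':
        o=spotter.outline_of(p,'cover'); print('cover',[(cv2.minAreaRect(np.argwhere(a['region'])[:,::-1].astype(np.float32)),a['score']) for a in o[:1]])
save(p,'t5.png')
```

```text
12.1667 [ 0.3795 -0.3132  0.1773] [-0.7418 -0.2897  1.8434 -0.0001  1.5845  0.8443] [-0.4847 -0.8838 -1.0077] 0.027950560931040373 49.98919017612934
[[ 0.9999 -0.0153  0.0024]
 [-0.0153 -0.9999 -0.0023]
 [ 0.0024  0.0023 -1.    ]]
scene logger [(array([0.5295, 0.3407, 0.    ]), 0.84)] 
scene lip [(array([0.4819, 0.3084, 0.0491]), 0.64)] 
scene hinge [(array([0.5694, 0.3698, 0.0466]), 0.82)] 
scene blade_edge [(array([ 0.5237, -0.3145,  0.2076]), 0.57)] [ 0.1443 -0.0009 -0.03  ]
((186.582275390625, 283.5285949707031), (48.028053283691406, 62.71657180786133), 7.853313446044922) 0.55
top logger [(array([ 0.5329,  0.3382, -0.0018]), 0.8)] 
top lip [(array([0.4779, 0.3021, 0.0499]), 0.6)] 
top hinge [] 
top blade_edge [] 
((147.1352996826172, 215.64117431640625), (43.103431701660156, 52.61379623413086), 57.528804779052734) 0.76
cover [(((144.0429229736328, 216.3197479248047), (40.683067321777344, 43.63111114501953), 58.392494201660156), 0.86)]
scene logger [(array([ 0.531 ,  0.3429, -0.0012]), 0.93)] 
scene lip [(array([0.4839, 0.3054, 0.0511]), 0.65)] 
scene hinge [(array([0.5728, 0.3682, 0.0492]), 0.94)] 
scene blade_edge [(array([ 0.5278, -0.3147,  0.2056]), 0.82)] [ 0.1484 -0.0007 -0.0279]
((186.20999145507812, 283.52996826171875), (48.0832633972168, 62.6496696472168), 8.13010311126709) 0.88
top logger [(array([ 0.5336,  0.338 , -0.0016]), 0.91)] 
top lip [(array([0.4799, 0.3051, 0.0488]), 0.86)] 
top hinge [] 
top blade_edge [(array([ 0.5257, -0.3143,  0.2047]), 0.67)] [ 0.1463 -0.0011 -0.0271]
((144.0048828125, 216.14390563964844), (41.53403091430664, 43.60826110839844), 57.094757080078125) 0.7
cover [(((144.01806640625, 215.91697692871094), (39.775726318359375, 42.90010070800781), 57.2647705078125), 0.8)]
```

carry_out([
  [[0,0,0],[0,0,-0.102]],
  [[0,0,0],[0,0,-0.102]],
  [[0,0,0],[0,0,-0.102]],
  [[0,0,0],[0,0,-0.102]],
  [[0,0,0],[0,0,-0.102]],
  [[0,0,0],[0,0,-0.099]],
])

```text
time_s: 13.97
ee_pos: [0.3803, -0.313, 0.174]
ee_rot: [[0.826, 0.564, 0.0], [0.564, -0.826, 0.0], [0.0, 0.0, -1.0]]
contact_force: [0.4, 1.5, -0.1]
grip_width: 0.0278
gripper_force: 50.0
```

carry_out([
  [[23,-29,0],[0,0,0]],
  [[23,-29,0],[0,0,0]],
  [[23,-29,0],[0,0,0]],
  [[23,-29,0],[0,0,0]],
  [[23,-29,0],[0,0,0]],
  [[23,-30,0],[0,0,0]],
  [[23,-30,0],[0,0,0]],
])

```text
time_s: 14.55
ee_pos: [0.3987, -0.0514, 0.1742]
ee_rot: [[0.829, 0.559, 0.001], [0.559, -0.829, -0.0], [0.001, 0.001, -1.0]]
contact_force: [0.7, -1.1, -0.5]
grip_width: 0.0284
gripper_force: 50.0
```

carry_out([
  [[12,-35,0],[0,0,0]],
  [[12,-36,0],[0,0,0]],
  [[12,-36,0],[0,0,0]],
  [[12,-36,0],[0,0,0]],
  [[12,-36,0],[0,0,0]],
  [[11,-36,0],[0,0,0]],
  [[11,-35,0],[0,0,0]],
  [[0,0,0],[0,0,0]],
])

```text
time_s: 15.22
ee_pos: [0.3249, 0.2049, 0.174]
ee_rot: [[0.825, 0.565, -0.0], [0.565, -0.825, 0.001], [0.001, -0.001, -1.0]]
contact_force: [0.9, -0.9, -1.1]
grip_width: 0.0277
gripper_force: 50.0
```

Run:
```python
from h import *
s=st()
E=[]
for c in ['scene','top']*2:
    p=cams.capture(c)
    for n in ['lip','hinge','blade_edge']:
        r=spotter.landmark_of(p,n); print(c,n,[(np.array(a['point']),round(a['score'],2)) for a in r[:1]], (np.array(s['ee_rot']).T@(np.array(r[0]['point'])-s['ee_pos']) if r and n=='blade_edge' else ''))
d=np.array([.829,.559]);L=np.array([.4818,.3072]);P=L-.1863*d
delta([*P,.009],np.array([[d[0],d[1],0],[d[1],-d[0],0],[0,0,-1]]))
```

```text
15.2167 [0.3249 0.2049 0.174 ] [ 0.4948 -0.5545  2.0337  0.0014  1.662   1.4657] [ 0.8659 -0.8656 -1.1092] 0.02767166241605149 49.98981647193432
[[ 0.8253  0.5647 -0.0004]
 [ 0.5647 -0.8253  0.0014]
 [ 0.0005 -0.0014 -1.    ]]
scene lip [] 
scene hinge [(array([0.5743, 0.3687, 0.0435]), 0.87)] 
scene blade_edge [(array([0.4414, 0.2887, 0.203 ]), 0.93)] [ 0.1435 -0.0035 -0.0289]
top lip [(array([0.4809, 0.3071, 0.0477]), 0.75)] 
top hinge [(array([ 0.4744,  0.2047, -0.0025]), 0.22)] 
top blade_edge [(array([0.4483, 0.28  , 0.2086]), 0.86)] [ 0.1443  0.0076 -0.0345]
scene lip [(array([0.4808, 0.3059, 0.0508]), 0.68)] 
scene hinge [(array([0.5716, 0.3659, 0.0472]), 0.89)] 
scene blade_edge [(array([0.4467, 0.278 , 0.2032]), 0.93)] [ 0.1418  0.0084 -0.0291]
top lip [(array([0.4778, 0.3053, 0.0493]), 0.81)] 
top hinge [] 
top blade_edge [(array([0.4488, 0.2825, 0.2084]), 0.68)] [ 0.1461  0.0058 -0.0343]
tool shift mm [  1.8592  -2.4315 164.9422] turn [-0.      0.      0.0004]
```

carry_out([
  [[0,-2,15],[0,0,0]],
  [[0,-2,22],[0,0,0]],
  [[0,-2,25],[0,0,0]],
  [[0,0,25],[0,0,0]],
  [[0,0,25],[0,0,0]],
  [[0,0,22],[0,0,0]],
  [[0,0,18],[0,0,0]],
  [[0,0,10],[0,0,0]],
  [[0,0,3],[0,0,0]],
  [[0,0,0],[0,0,0]],
])

```text
time_s: 16.85
ee_pos: [0.3234, 0.2049, 0.0084]
ee_rot: [[0.829, 0.56, -0.001], [0.56, -0.829, -0.0], [-0.001, -0.0, -1.0]]
contact_force: [-0.0, -0.6, -0.1]
grip_width: 0.0279
gripper_force: 50.0
```

Run:
```python
from h import *
s=st();R=np.array(s['ee_rot'])
for c in ['scene','top']*2:
    p=cams.capture(c)
    for n in ['lip','blade_edge']:
        r=spotter.landmark_of(p,n); print(c,n,[(np.array(a['point']),round(a['score'],2), R.T@(np.array(a['point'])-s['ee_pos'])) for a in r[:1]])
    save(p,c+'6.png')
a=cv2.resize(cv2.imread('pics/scene6.png')[220:360,130:290],(480,420),interpolation=2);b=cv2.resize(cv2.imread('pics/top6.png')[180:300,100:220],(320,320),interpolation=2)
im=np.zeros((420,800,3),np.uint8);im[:,:480]=a;im[:320,480:]=b;cv2.imwrite('pics/c6.png',im)
```

```text
16.85 [0.3234 0.2049 0.0084] [ 0.4981 -0.4673  2.2492  0.      1.3607  1.4751] [-0.0439 -0.6454 -0.1192] 0.027899363378528812 49.988748505711555
[[ 0.8288  0.5596 -0.0009]
 [ 0.5596 -0.8288 -0.0005]
 [-0.001  -0.0001 -1.    ]]
scene lip [(array([0.483 , 0.3065, 0.0506]), 0.93, array([ 0.189 ,  0.0051, -0.0424]))]
scene blade_edge [(array([0.4429, 0.2881, 0.0406]), 0.75, array([ 0.1455, -0.0021, -0.0324]))]
top lip []
top blade_edge [(array([0.4459, 0.2854, 0.0437]), 0.76, array([ 0.1465,  0.0018, -0.0355]))]
scene lip [(array([0.4825, 0.3073, 0.0512]), 0.83, array([ 0.189 ,  0.0042, -0.043 ]))]
scene blade_edge [(array([0.4432, 0.29  , 0.0405]), 0.76, array([ 0.1468, -0.0035, -0.0323]))]
top lip [(array([0.4785, 0.3046, 0.0489]), 0.71, array([ 0.1842,  0.0042, -0.0407]))]
top blade_edge [(array([0.4459, 0.289 , 0.0405]), 0.78, array([ 0.1485, -0.0011, -0.0323]))]
```

View pics/c6.png

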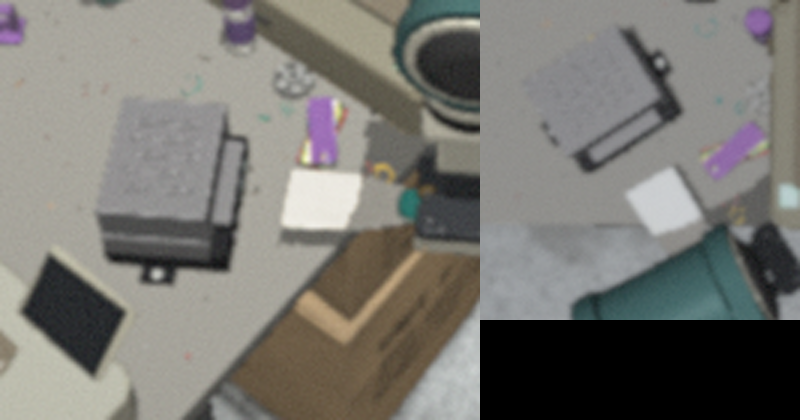

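The blade (at (322,200) in the crop) lines up with the lip bar (at (232,180)), about 40 mm short of it. I'm advancing into the slot.

carry_out([
  [[8,2,0],[0,0,0]],
  [[10,2,0],[0,0,0]],
  [[10,0,0],[0,0,0]],
  [[6,0,0],[0,0,0]],
  [[0,0,0],[0,0,0]],
])

```text
time_s: 17.87
ee_pos: [0.3551, 0.2212, 0.0089]
ee_rot: [[0.829, 0.559, -0.0], [0.559, -0.829, -0.0], [-0.0, -0.0, -1.0]]
contact_force: [-0.3, 0.6, -1.1]
grip_width: 0.0282
gripper_force: 50.0
```

carry_out([
  [[5,0,0],[0,0,0]],
  [[4,0,0],[0,0,0]],
  [[4,0,0],[0,0,0]],
  [[3,0,0],[0,0,0]],
  [[0,0,0],[0,0,0]],
])

```text
time_s: 18.28
ee_pos: [0.3679, 0.23, 0.009]
ee_rot: [[0.829, 0.56, 0.0], [0.56, -0.829, 0.0], [0.0, -0.0, -1.0]]
contact_force: [-0.5, -0.1, -2.0]
grip_width: 0.028
gripper_force: 50.0
```

Run:
```python
from h import *
s=st();R=np.array(s['ee_rot'])
for c in ['scene','top']:
    p=cams.capture(c)
    for n in ['lip','hinge','blade_edge']:
        r=spotter.landmark_of(p,n); print(c,n,[(np.array(a['point']),round(a['score'],2), R.T@(np.array(a['point'])-s['ee_pos'])) for a in r[:1]])
    save(p,c+'7.png')
```

```text
18.2833 [0.3679 0.23   0.009 ] [ 0.4999 -0.3259  2.1496  0.      1.3177  1.4768] [-0.5369 -0.113  -2.0395] 0.02798446873722683 49.988803043961525
[[ 0.8288  0.5596  0.0001]
 [ 0.5596 -0.8288  0.0001]
 [ 0.0002 -0.     -1.    ]]
scene lip [(array([0.4822, 0.3067, 0.0487]), 0.82, array([ 0.1377,  0.0004, -0.0397]))]
scene hinge [(array([0.5717, 0.3668, 0.0452]), 0.56, array([ 0.2455,  0.0007, -0.0361]))]
scene blade_edge [(array([0.4895, 0.3136, 0.0406]), 0.67, array([ 0.1476, -0.0012, -0.0316]))]
top lip [(array([0.4804, 0.3055, 0.0497]), 0.88, array([ 0.1356,  0.0004, -0.0407]))]
top hinge []
top blade_edge [(array([0.4875, 0.3122, 0.0448]), 0.86, array([ 0.1452, -0.0012, -0.0358]))]
```

carry_out([
  [[0,0,-7],[0,0,0]],
  [[0.5,0,-10],[0,0,0]],
  [[1,0,-10],[0,0,0]],
  [[2,0,-6.3],[0,0,0]],
  [[2,0,-6.3],[0,0,0]],
  [[2,0,-6.2],[0,0,0]],
  [[3,0,-5.7],[0,0,0]],
  [[3,0,-5.7],[0,0,0]],
  [[3,0,-5.6],[0,0,0]],
  [[0,0,0],[0,0,0]],
])

```text
time_s: 19.52
ee_pos: [0.382, 0.2394, 0.0729]
ee_rot: [[0.829, 0.56, 0.001], [0.56, -0.829, 0.001], [0.001, 0.0, -1.0]]
contact_force: [0.1, -0.3, -0.4]
grip_width: 0.0282
gripper_force: 50.0
```

Run:
```python
from h import *
s=st();R=np.array(s['ee_rot'])
for c in ['scene','top']:
    p=cams.capture(c)
    for n in ['lip','hinge','blade_edge']:
        r=spotter.landmark_of(p,n); print(c,n,[(np.array(a['point']),round(a['score'],2), R.T@(np.array(a['point'])-s['ee_pos'])) for a in r[:1]])
    save(p,c+'8.png')
a=cv2.resize(cv2.imread('pics/scene8.png')[220:360,130:290],(480,420),interpolation=2);b=cv2.resize(cv2.imread('pics/top8.png')[180:300,100:220],(320,320),interpolation=2)
im=np.zeros((420,800,3),np.uint8);im[:,:480]=a;im[:320,480:]=b;cv2.imwrite('pics/c8.png',im)
```

```text
19.5167 [0.382  0.2394 0.0729] [ 0.5033 -0.3391  2.0515  0.0001  1.4279  1.4803] [ 0.0943 -0.2711 -0.3653] 0.02820756517076314 49.98996466398239
[[ 0.8288  0.5595  0.0011]
 [ 0.5595 -0.8288  0.0007]
 [ 0.0012  0.     -1.    ]]
scene lip [(array([0.4986, 0.317 , 0.109 ]), 0.78, array([ 0.1401,  0.001 , -0.0359]))]
scene hinge [(array([ 0.5333,  0.3414, -0.0006]), 0.72, array([0.1824, 0.0002, 0.0738]))]
scene blade_edge [(array([0.5015, 0.3232, 0.0998]), 0.69, array([ 0.146 , -0.0025, -0.0267]))]
top lip [(array([0.4941, 0.3141, 0.1103]), 0.75, array([ 0.1348,  0.0009, -0.0372]))]
top hinge [(array([0.5691, 0.3677, 0.0507]), 0.69, array([ 0.2268, -0.0016,  0.0225]))]
top blade_edge [(array([0.5031, 0.3241, 0.1037]), 0.62, array([ 0.1478, -0.0024, -0.0306]))]
```

View pics/c8.png

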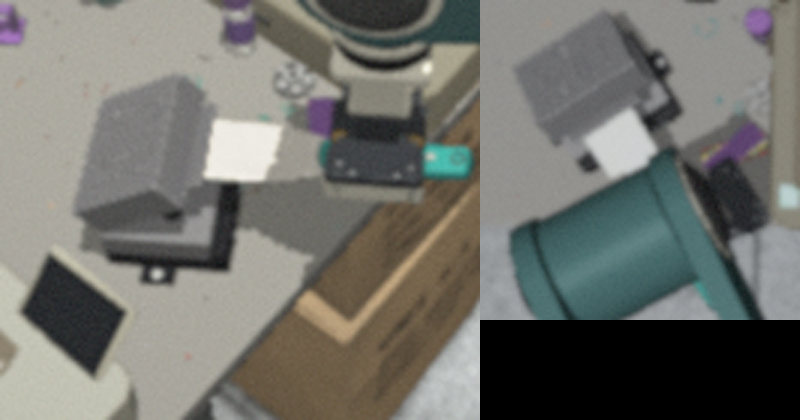

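The cover is ajar at about 0.6 rad, with the blade under its lip at (210,150) in the crop. I'm continuing along the arc.

carry_out([
  [[4.2,0,-4.9],[0,0,0]],
  [[4.2,0,-4.9],[0,0,0]],
  [[4.1,0,-5],[0,0,0]],
  [[5,0,-4],[0,0,0]],
  [[5,0,-4],[0,0,0]],
  [[5.2,0,-4],[0,0,0]],
  [[5.8,0,-2.9],[0,0,0]],
  [[5.8,0,-2.9],[0,0,0]],
  [[5.7,0,-3],[0,0,0]],
  [[0,0,0],[0,0,0]],
])

```text
time_s: 20.75
ee_pos: [0.4194, 0.2647, 0.1079]
ee_rot: [[0.829, 0.56, 0.0], [0.56, -0.829, 0.0], [0.001, 0.0, -1.0]]
contact_force: [0.2, -0.1, -0.5]
grip_width: 0.0278
gripper_force: 50.0
```

```bash
cat > v.py <<'E'
from h import *
s=st();R=np.array(s['ee_rot'])
for c in ['scene','top']:
    p=cams.capture(c)
    for n in ['lip','hinge','blade_edge']:
        r=spotter.landmark_of(p,n); print(c,n,[(np.array(a['point']),round(a['score'],2), R.T@(np.array(a['point'])-s['ee_pos'])) for a in r[:1]])
E
python3 v.py
```

```text
20.75 [0.4194 0.2647 0.1079] [ 0.5116 -0.2494  1.9238  0.      1.4666  1.4886] [ 0.1593 -0.1157 -0.476 ] 0.027835855547875616 49.98890161514282
[[ 0.8288  0.5595  0.0005]
 [ 0.5595 -0.8288  0.0003]
 [ 0.0006  0.     -1.    ]]
scene lip [(array([0.5402, 0.3453, 0.147 ]), 0.76, array([ 0.1452,  0.0008, -0.039 ]))]
scene hinge [(array([0.5728, 0.368 , 0.047 ]), 0.94, array([0.1849, 0.0002, 0.061 ]))]
scene blade_edge [(array([0.541 , 0.3456, 0.1374]), 0.63, array([ 0.1461,  0.001 , -0.0294]))]
top lip [(array([0.5357, 0.3438, 0.1507]), 0.56, array([ 0.1407, -0.0005, -0.0427]))]
top hinge [(array([0.5675, 0.3667, 0.0498]), 0.85, array([ 0.1798, -0.0016,  0.0582]))]
top blade_edge [(array([0.5415, 0.346 , 0.1428]), 0.84, array([ 0.1467,  0.001 , -0.0348]))]
```

carry_out([
  [[6.2,0,-1.7],[0,0,0]],
  [[6.2,0,-1.7],[0,0,0]],
  [[6.2,0,-1.6],[0,0,0]],
  [[6.4,0,-0.3],[0,0,0]],
  [[6.4,0,-0.3],[0,0,0]],
  [[6.4,0,0],[0,0,0]],
  [[6.4,0,1],[0,0,0]],
  [[6.4,0,1],[0,0,0]],
  [[6.2,0,1],[0,0,0]],
  [[0,0,0],[0,0,0]],
])

```text
time_s: 21.98
ee_pos: [0.4662, 0.2963, 0.1094]
ee_rot: [[0.829, 0.56, -0.0], [0.56, -0.829, -0.0], [-0.0, -0.0, -1.0]]
contact_force: [0.3, 0.9, -1.1]
grip_width: 0.0283
gripper_force: 50.0
```

```bash
python3 v.py
```

```text
21.9833 [0.4662 0.2963 0.1094] [ 0.52   -0.1182  1.8082  0.      1.4521  1.497 ] [ 0.308   0.9453 -1.0716] 0.028338155408335928 49.98880997300148
[[ 0.8288  0.5595 -0.0004]
 [ 0.5595 -0.8288 -0.0002]
 [-0.0005 -0.     -1.    ]]
scene lip [(array([0.5925, 0.3783, 0.1523]), 0.93, array([ 0.1505,  0.0027, -0.0429]))]
scene hinge [(array([0.5718, 0.3672, 0.0497]), 0.95, array([0.1272, 0.0003, 0.0597]))]
scene blade_edge [(array([0.5865, 0.3785, 0.1376]), 0.61, array([ 0.1457, -0.0008, -0.0282]))]
top lip [(array([0.5865, 0.3778, 0.152 ]), 0.72, array([ 0.1453, -0.0002, -0.0426]))]
top hinge [(array([0.5677, 0.366 , 0.0462]), 0.81, array([ 0.1231, -0.001 ,  0.0632]))]
top blade_edge [(array([0.5877, 0.3766, 0.1409]), 0.74, array([ 0.1456,  0.0014, -0.0315]))]
```

The lip is about 23 mm past the hinge (θ ≈ 1.8), so the cover is open past upright. I'm retracting and taking the scraper back to its own place.

carry_out([
  [[-6,0,0],[0,0,0]],
  [[-12,0,0],[0,0,0]],
  [[-16,0,0],[0,0,0]],
  [[-18,0,0],[0,0,0]],
  [[-20,0,-8],[0,0,0]],
  [[-20,0,-12],[0,0,0]],
  [[-20,0,-12],[0,0,0]],
  [[-20,0,-12],[0,0,0]],
  [[-20,0,-12],[0,0,0]],
  [[0,0,-6],[0,0,0]],
])

```text
time_s: 23.22
ee_pos: [0.3378, 0.2097, 0.1738]
ee_rot: [[0.829, 0.559, 0.002], [0.559, -0.829, 0.001], [0.003, 0.0, -1.0]]
contact_force: [-0.1, 0.0, 0.2]
grip_width: 0.0278
gripper_force: 50.0
```

carry_out([
  [[-12,31,0],[0,0,0]],
  [[-12,31,0],[0,0,0]],
  [[-12,31,0],[0,0,0]],
  [[-12,31,0],[0,0,0]],
  [[-12,31,0],[0,0,0]],
  [[-12,31,0],[0,0,0]],
  [[-12,32,0],[0,0,0]],
  [[-12,32,0],[0,0,0]],
])

```text
time_s: 23.88
ee_pos: [0.3999, -0.0518, 0.172]
ee_rot: [[0.829, 0.559, 0.001], [0.559, -0.829, -0.0], [0.001, 0.001, -1.0]]
contact_force: [0.8, 0.5, -0.2]
grip_width: 0.0279
gripper_force: 50.0
```

carry_out([
  [[-20.5,26,0],[0,0,0]],
  [[-20.5,26,0],[0,0,0]],
  [[-20.5,26,0],[0,0,0]],
  [[-20.5,26,0],[0,0,0]],
  [[-20.5,26,0],[0,0,0]],
  [[-20.5,26,0],[0,0,0]],
  [[-20.5,26,0],[0,0,0]],
  [[-20.5,26,0],[0,0,0]],
])

```text
time_s: 24.55
ee_pos: [0.3798, -0.316, 0.1717]
ee_rot: [[0.829, 0.559, 0.0], [0.559, -0.829, -0.0], [0.0, 0.0, -1.0]]
contact_force: [1.0, 0.0, -0.1]
grip_width: 0.0282
gripper_force: 50.0
```

carry_out([
  [[0,0,0],[0,0,0.102]],
  [[0,0,0],[0,0,0.102]],
  [[0,0,0],[0,0,0.102]],
  [[0,0,0],[0,0,0.102]],
  [[0,0,0],[0,0,0.102]],
  [[0,0,0],[0,0,0.098]],
  [[0,0,0],[0,0,0]],
])

```text
time_s: 25.13
ee_pos: [0.3803, -0.3142, 0.1717]
ee_rot: [[1.0, -0.019, -0.0], [-0.019, -1.0, 0.0], [-0.0, -0.0, -1.0]]
contact_force: [0.2, 0.2, -1.2]
grip_width: 0.0275
gripper_force: 50.0
```

```bash
python3 v.py
```

```text
25.1333 [ 0.3803 -0.3142  0.1717] [-0.7423 -0.2824  1.8466 -0.      1.5775  0.8476] [ 0.1798  0.2098 -1.1648] 0.02748500348392259 49.99020852148533
[[ 0.9998 -0.0191 -0.0001]
 [-0.0191 -0.9998  0.0001]
 [-0.0001 -0.0001 -1.    ]]
scene lip [(array([0.5941, 0.3795, 0.1551]), 0.97, array([ 0.2005, -0.6977,  0.0166]))]
scene hinge [(array([0.5718, 0.3667, 0.0463]), 0.67, array([ 0.1785, -0.6845,  0.1254]))]
scene blade_edge [(array([ 0.5278, -0.3161,  0.2012]), 0.95, array([ 0.1475, -0.001 , -0.0295]))]
top lip [(array([0.5866, 0.3771, 0.1495]), 0.69, array([ 0.193 , -0.6952,  0.0222]))]
top hinge [(array([0.5692, 0.3671, 0.0462]), 0.58, array([ 0.1758, -0.6848,  0.1255]))]
top blade_edge [(array([ 0.5279, -0.3181,  0.2064]), 0.77, array([ 0.1476,  0.001 , -0.0347]))]
```

carry_out([
  [[15,0,10],[0,0,0]],
  [[20,0,20],[0,0,0]],
  [[20,0,25],[0,0,0]],
  [[20,0,25],[0,0,0]],
  [[20,0,25],[0,0,0]],
  [[15,0,25],[0,0,0]],
  [[10,0,25],[0,0,0]],
  [[0,0,20],[0,0,0]],
  [[0,0,6],[0,0,0]],
  [[0,0,3],[0,0,0]],
])

```text
time_s: 26.37
ee_pos: [0.4997, -0.3155, -0.0132]
ee_rot: [[1.0, -0.014, -0.002], [-0.014, -1.0, 0.001], [-0.002, -0.001, -1.0]]
contact_force: [-0.0, 0.0, 0.1]
grip_width: 0.0281
gripper_force: 50.0
```

carry_out([
  [[0,0,2],[0,0,0]],
  [[0,0,2],[0,0,0]],
  [[0,0,0],[0,0,0]],
  [[0,0,2],[0,0,0]],
  [[0,0,0],[0,0,0]],
])

```text
time_s: 26.78
ee_pos: [0.5004, -0.3161, -0.0175]
ee_rot: [[1.0, -0.014, 0.001], [-0.014, -1.0, -0.001], [0.001, 0.001, -1.0]]
contact_force: [-0.1, -0.1, -1.2]
grip_width: 0.0282
gripper_force: 50.0
```

carry_out([
  [[0,0,2],[0,0,0]],
  [[0,0,0],[0,0,0]],
  [[0,0,0],[0,0,0]],
])

```text
time_s: 27.03
ee_pos: [0.5003, -0.3159, -0.0201]
ee_rot: [[1.0, -0.014, -0.0], [-0.014, -1.0, 0.0], [-0.0, -0.0, -1.0]]
contact_force: [-0.7, -0.6, -0.6]
grip_width: 0.0282
gripper_force: 50.0
```

carry_out([
  [[0,0,1],[0,0,0]],
  [[0,0,0],[0,0,0]],
  [[0,0,0],[0,0,0]],
])

```text
time_s: 27.28
ee_pos: [0.5004, -0.316, -0.021]
ee_rot: [[1.0, -0.014, 0.0], [-0.014, -1.0, -0.0], [0.0, 0.0, -1.0]]
contact_force: [0.7, -0.1, 0.9]
grip_width: 0.0279
gripper_force: 50.0
```

carry_out([
  [[0,0,0],[0,0,0]],
  [[0,0,0],[0,0,0]],
  [[0,0,0],[0,0,0]],
  [[0,0,0],[0,0,0]],
  [[0,0,0],[0,0,0]],
  [[0,0,0],[0,0,0]],
], fingers=-0.2)

```text
time_s: 27.78
ee_pos: [0.5003, -0.3159, -0.0211]
ee_rot: [[1.0, -0.014, -0.0], [-0.014, -1.0, 0.0], [-0.0, -0.0, -1.0]]
contact_force: [0.3, 0.1, -1.4]
grip_width: 0.0554
gripper_force: 0.0
```

carry_out([
  [[0,0,-10],[0,0,0]],
  [[0,0,-20],[0,0,0]],
  [[0,0,-25],[0,0,0]],
  [[-10,0,-30],[0,0,0]],
  [[-15,0,-30],[0,0,0]],
  [[-20,0,-30],[0,0,0]],
  [[-20,0,-30],[0,0,0]],
  [[-20,0,-25],[0,0,0]],
  [[-20,0,-10],[0,0,0]],
  [[-15,0,0],[0,0,0]],
])

```text
time_s: 28.62
ee_pos: [0.3797, -0.3147, 0.1931]
ee_rot: [[1.0, -0.014, 0.004], [-0.014, -1.0, -0.003], [0.004, 0.003, -1.0]]
contact_force: [0.4, -0.7, -0.0]
grip_width: 0.0558
gripper_force: 0.0
```

carry_out([
  [[0,0,0],[0,0,-0.102]],
  [[0,0,0],[0,0,-0.102]],
  [[0,0,0],[0,0,-0.102]],
  [[0,0,0],[0,0,-0.102]],
  [[0,0,0],[0,0,-0.102]],
  [[0,0,0],[0,0,-0.097]],
])

```text
time_s: 29.12
ee_pos: [0.3802, -0.3141, 0.1898]
ee_rot: [[0.827, 0.563, 0.0], [0.563, -0.827, -0.0], [0.0, 0.001, -1.0]]
contact_force: [-0.7, -0.2, -0.6]
grip_width: 0.0558
gripper_force: 0.0
```

carry_out([
  [[23,-29,0],[0,0,0]],
  [[23,-29,0],[0,0,0]],
  [[23,-29,0],[0,0,0]],
  [[23,-29,0],[0,0,0]],
  [[23,-29,0],[0,0,0]],
  [[23,-30,0],[0,0,0]],
  [[23,-30,0],[0,0,0]],
])

```text
time_s: 29.7
ee_pos: [0.3988, -0.0526, 0.1899]
ee_rot: [[0.83, 0.558, 0.001], [0.558, -0.83, -0.0], [0.001, 0.001, -1.0]]
contact_force: [0.9, -0.1, -0.1]
grip_width: 0.0558
gripper_force: 0.0
```

Run:
```python
from h import *
s=st()
for c in ['scene','top']*2:
    p=cams.capture(c);T=np.array(p['T'])
    for n in ['cell','plug','logger','hinge','lip','scraper','blade_edge']:
        r=spotter.landmark_of(p,n); print(c,n,[(np.array(a['point']),round(a['score'],2)) for a in r[:2]])
    o=spotter.outline_of(p,'cell')
    if o: ys,xs=np.nonzero(o[0]['region']);print('cell px',len(xs),xs.mean(),ys.mean(),onz(p,(xs.mean(),ys.mean()),.06,T),o[0]['score'])
    save(p,c+'9.png')
```

```text
29.7 [ 0.3988 -0.0526  0.1899] [-0.1946 -0.5098  1.9803 -0.      1.6698  0.7839] [ 0.8604 -0.0771 -0.0615] 0.05575119670272241 0.0
[[ 0.8297  0.5582  0.0013]
 [ 0.5582 -0.8297 -0.0003]
 [ 0.0009  0.0009 -1.    ]]
scene cell [(array([0.5403, 0.3134, 0.0214]), 0.45), (array([ 0.4782,  0.2039, -0.0042]), 0.22)]
scene plug [(array([0.5082, 0.3616, 0.0233]), 0.38)]
scene logger [(array([0.5299, 0.3394, 0.0001]), 0.84)]
scene hinge [(array([0.571 , 0.3692, 0.0457]), 0.93)]
scene lip []
scene scraper [(array([ 0.5363, -0.316 , -0.0006]), 0.84)]
scene blade_edge [(array([ 0.6467, -0.3154,  0.0092]), 0.65)]
cell px 263 208.893536121673 224.41825095057035 [0.5987 0.1811 0.06  ] 0.47
top cell [(array([0.5435, 0.3096, 0.0204]), 0.37)]
top plug [(array([0.5081, 0.3623, 0.0211]), 0.52)]
top logger []
top hinge [(array([0.5681, 0.3664, 0.0498]), 0.68)]
top lip []
top scraper [(array([ 0.5361, -0.3188,  0.0017]), 0.67)]
top blade_edge [(array([ 0.6465, -0.3183,  0.0118]), 0.95), (array([ 0.4746,  0.204 , -0.0021]), 0.28)]
scene cell [(array([0.5406, 0.3137, 0.0187]), 0.57)]
scene plug [(array([0.509
[... 207 characters left out ...]
3796, 0.1519]), 0.64)]
scene scraper [(array([ 0.5343, -0.3145, -0.0016]), 0.8)]
scene blade_edge [(array([ 0.6515, -0.3143,  0.0095]), 0.64)]
cell px 36 190.75 267.19444444444446 [0.5402 0.314  0.06  ] 0.61
top cell [(array([0.5426, 0.3137, 0.0219]), 0.52)]
top plug [(array([0.5077, 0.3595, 0.024 ]), 0.49)]
top logger [(array([0.5364, 0.3393, 0.0004]), 0.87)]
top hinge [(array([0.5665, 0.3675, 0.0509]), 0.79)]
top lip [(array([0.5885, 0.3775, 0.151 ]), 0.76)]
top scraper [(array([ 0.5341, -0.3181,  0.0014]), 0.82)]
top blade_edge [(array([ 0.6463, -0.3186,  0.0099]), 0.95), (array([0.5681, 0.368 , 0.0482]), 0.15)]
cell px 1203 126.88113050706566 190.52202826267663 [0.5969 0.3869 0.06  ] 0.6
```

The scraper is back in place and flat. The cell stands at about (0.541, 0.312) and the plug at (0.508, 0.361). I'm moving above the cell.

carry_out([
  [[32,-22,0],[0,0,0]],
  [[32,-22,0],[0,0,0]],
  [[32,-22,0],[0,0,0]],
  [[32,-22,0],[0,0,0]],
  [[32,-22,0],[0,0,0]],
  [[32,-22,0],[0,0,0]],
  [[32,-23,0],[0,0,0]],
  [[32,-23,0],[0,0,0]],
  [[32,-23,0],[0,0,0]],
  [[33,-23,0],[0,0,0]],
], fingers=0.2)

```text
time_s: 32.33
ee_pos: [0.5407, 0.313, 0.1887]
ee_rot: [[0.829, 0.559, -0.0], [0.559, -0.829, -0.0], [-0.0, 0.0, -1.0]]
contact_force: [0.6, -1.2, -0.7]
grip_width: 0.0372
gripper_force: 0.0
```

carry_out([
  [[0,0,15],[0,0,0]],
  [[0,0,20],[0,0,0]],
  [[0,0,10],[0,0,0]],
  [[0,0,0],[0,0,0]],
])

```text
time_s: 32.67
ee_pos: [0.5394, 0.3102, 0.1411]
ee_rot: [[0.829, 0.559, -0.004], [0.559, -0.829, -0.002], [-0.004, -0.0, -1.0]]
contact_force: [-0.8, 0.3, -0.2]
grip_width: 0.0374
gripper_force: 0.0
```

Run:
```python
from h import *
s=st();R=np.array(s['ee_rot'])
for i in range(3):
    p=wcap()
    for n in ['cell','plug']:
        r=spotter.landmark_of(p,n); print(n,[(np.array(a['point']),round(a['score'],2),R.T@(np.array(a['point'])-s['ee_pos'])) for a in r[:2]])
    o=spotter.outline_of(p,'cell')
    if o:
        m=o[0]['region'];ys,xs=np.nonzero(m);print('cell px',len(xs),xs.min(),xs.max(),ys.min(),ys.max(),o[0]['score'])
        for z in(.05,.06,.073): print(z,onz(p,(xs.mean(),ys.mean()),z))
print(proj(p,np.array([.541,.312,.073])),proj(p,np.array([.541,.312,.045])));save(p,'w9.png')
```

```text
32.6667 [0.5394 0.3102 0.1411] [ 0.4809  0.0223  1.6209 -0.      1.5024  1.459 ] [-0.8476  0.2512 -0.2456] 0.03738062332162444 0.0
[[ 0.8294  0.5587 -0.0035]
 [ 0.5587 -0.8294 -0.0019]
 [-0.004  -0.0004 -1.    ]]
cell [(array([0.5428, 0.3087, 0.0238]), 0.82, array([0.0025, 0.0032, 0.1173]))]
plug [(array([0.5102, 0.3593, 0.0242]), 0.75, array([ 0.0037, -0.057 ,  0.1169]))]
cell px 297 246 261 176 197 0.67
0.05 [0.5395 0.3113 0.05  ]
0.06 [0.5416 0.3127 0.06  ]
0.073 [0.5444 0.3146 0.073 ]
cell [(array([0.5444, 0.3089, 0.0251]), 0.77, array([0.0039, 0.0039, 0.116 ]))]
plug [(array([0.5089, 0.3585, 0.0234]), 0.79, array([ 0.0022, -0.057 ,  0.1177])), (array([0.5408, 0.3051, 0.0241]), 0.25, array([-0.0012,  0.0051,  0.117 ]))]
cell px 290 246 260 177 198 0.68
0.05 [0.5398 0.3114 0.05  ]
0.06 [0.5419 0.3128 0.06  ]
0.073 [0.5446 0.3146 0.073 ]
cell [(array([0.5454, 0.3087, 0.0239]), 0.79, array([0.0046, 0.0047, 0.1172]))]
plug [(array([0.5094, 0.3588, 0.0219]), 0.62, array([ 0.0028, -0.057 ,  0.1192]))]
[253.2703 192.2317] [253.2442 184.9276]
```

carry_out([
  [[2,1,10],[0,0,0]],
  [[1,0,15],[0,0,0]],
  [[0,0,18],[0,0,0]],
  [[0,0,18],[0,0,0]],
  [[0,0,15],[0,0,0]],
  [[0,0,12],[0,0,0]],
  [[0,0,10],[0,0,0]],
  [[0,0,6],[0,0,0]],
  [[0,0,4],[0,0,0]],
  [[0,0,0],[0,0,0]],
])

```text
time_s: 34.1
ee_pos: [0.5433, 0.3117, 0.0354]
ee_rot: [[0.829, 0.559, -0.0], [0.559, -0.829, -0.0], [-0.0, -0.0, -1.0]]
contact_force: [-0.8, 0.5, 0.4]
grip_width: 0.037
gripper_force: 0.0
```

Run:
```python
from h import *
s=st();R=np.array(s['ee_rot']);p=wcap()
for n in ['cell','plug']:
    r=spotter.landmark_of(p,n); print(n,[(np.array(a['point']),round(a['score'],2),R.T@(np.array(a['point'])-s['ee_pos'])) for a in r[:1]])
```

```text
34.1 [0.5433 0.3117 0.0354] [0.48   0.0961 1.7202 0.     1.3258 1.458 ] [-0.834   0.5129  0.4089] 0.03702511938386071 0.0
[[ 0.8294  0.5587 -0.0004]
 [ 0.5587 -0.8294 -0.0002]
 [-0.0005 -0.0001 -1.    ]]
cell [(array([0.5456, 0.3092, 0.0257]), 0.91, array([0.0005, 0.0033, 0.0097]))]
plug [(array([0.5076, 0.3578, 0.0239]), 0.61, array([-0.0039, -0.0582,  0.0115]))]
```

carry_out([
  [[0,2,4],[0,0,0]],
  [[0,0,3],[0,0,0]],
  [[0,0,1],[0,0,0]],
  [[0,0,0],[0,0,0]],
])

```text
time_s: 34.58
ee_pos: [0.5444, 0.3099, 0.0275]
ee_rot: [[0.829, 0.559, -0.0], [0.559, -0.829, -0.0], [-0.001, -0.0, -1.0]]
contact_force: [-0.2, 0.4, 0.2]
grip_width: 0.0372
gripper_force: 0.0
```

carry_out([
  [[0,0,0],[0,0,0]],
  [[0,0,0],[0,0,0]],
  [[0,0,0],[0,0,0]],
  [[0,0,0],[0,0,0]],
  [[0,0,0],[0,0,0]],
  [[0,0,0],[0,0,0]],
], fingers=1, newtons=20)

```text
time_s: 35.08
ee_pos: [0.5444, 0.3103, 0.028]
ee_rot: [[0.829, 0.559, -0.0], [0.559, -0.829, 0.0], [0.0, -0.0, -1.0]]
contact_force: [-0.5, 2.2, -0.1]
grip_width: 0.0133
gripper_force: 19.9
```

Gripped the cell at 13.3 mm. I'm drawing it out straight up.

carry_out([
  [[0,0,-3],[0,0,0]],
  [[0,0,-5],[0,0,0]],
  [[0,0,-7],[0,0,0]],
  [[0,0,-8],[0,0,0]],
  [[0,0,-10],[0,0,0]],
  [[0,0,-12],[0,0,0]],
  [[0,0,-15],[0,0,0]],
  [[0,0,-18],[0,0,0]],
  [[0,0,-20],[0,0,0]],
  [[0,0,-20],[0,0,0]],
])

```text
time_s: 35.92
ee_pos: [0.5446, 0.31, 0.1483]
ee_rot: [[0.829, 0.559, 0.001], [0.559, -0.829, 0.0], [0.001, 0.0, -1.0]]
contact_force: [-0.6, 0.1, -2.1]
grip_width: 0.0139
gripper_force: 19.9
```

carry_out([
  [[-10,0,-20],[0,0,0]],
  [[-15,0,-20],[0,0,0]],
  [[-15,0,-20],[0,0,0]],
  [[-15,0,-20],[0,0,0]],
  [[-15,0,-20],[0,0,0]],
  [[-15,0,-20],[0,0,0]],
  [[-15,0,-20],[0,0,0]],
  [[-15,0,-15],[0,0,0]],
  [[-10,0,-10],[0,0,0]],
  [[0,0,0],[0,0,0]],
])

```text
time_s: 36.75
ee_pos: [0.4402, 0.2397, 0.3147]
ee_rot: [[0.829, 0.559, 0.004], [0.559, -0.829, 0.002], [0.005, 0.001, -1.0]]
contact_force: [0.2, 0.0, 0.3]
grip_width: 0.0135
gripper_force: 19.9
```

Run:
```python
from h import *
s=st();R=np.array(s['ee_rot'])
for c in ['scene','top','wrist']:
  p=wcap() if c=='wrist' else cams.capture(c)
  for n in ['cell','plug','lip']:
    r=spotter.landmark_of(p,n); print(c,n,[(np.array(a['point']),round(a['score'],2),R.T@(np.array(a['point'])-s['ee_pos'])) for a in r[:2]])
```

```text
36.75 [0.4402 0.2397 0.3147] [ 0.4477 -0.2715  1.6088 -0.0001  1.7994  1.4259] [0.2455 0.0295 0.334 ] 0.013494493343222922 19.850176870822906
[[ 0.8295  0.5585  0.0045]
 [ 0.5585 -0.8295  0.002 ]
 [ 0.0048  0.0008 -1.    ]]
scene cell [(array([0.4372, 0.242 , 0.303 ]), 0.41, array([-0.0013, -0.0036,  0.0117]))]
scene plug [(array([0.5072, 0.3627, 0.0216]), 0.45, array([ 0.1228, -0.0649,  0.2937]))]
scene lip [(array([0.5907, 0.3773, 0.1534]), 0.94, array([ 0.2009, -0.0302,  0.1623]))]
top cell []
top plug [(array([0.5864, 0.3807, 0.1526]), 0.69, array([ 0.1992, -0.0355,  0.1631]))]
top lip [(array([0.5857, 0.3735, 0.1508]), 0.76, array([ 0.1946, -0.0299,  0.1649]))]
wrist cell [(array([0.5079, 0.357 , 0.0236]), 0.64, array([ 0.1202, -0.0597,  0.2917])), (array([0.4418, 0.2398, 0.3077]), 0.61, array([0.0013, 0.0008, 0.0071]))]
wrist plug [(array([0.5082, 0.3596, 0.0236]), 0.58, array([ 0.1219, -0.0617,  0.2917])), (array([0.439 , 0.241 , 0.3075]), 0.53, array([-0.0003, -0.0018,  0.0072]))]
wrist lip [(array([0.4776, 0.2057, 0.0017]), 0.27, array([0.0105, 0.0488, 0.3131])), (array([0.5392, 0.1706, 0.0026]), 0.21, array([0.042 , 0.1123, 0.3124]))]
```

carry_out([
  [[10,0,0],[0,0.05,0]],
  [[12,0,0],[0,0.1,0]],
  [[12,0,0],[0,0.11,0]],
  [[12,0,0],[0,0.11,0]],
  [[12,0,0],[0,0.11,0]],
  [[10,0,5],[0,0.11,0]],
  [[10,0,5],[0,0.11,0]],
  [[10,0,8],[0,0.11,0]],
  [[8,0,8],[0,0.11,0]],
  [[5,0,8],[0,0.1,0]],
])

```text
time_s: 38.18
ee_pos: [0.5344, 0.3028, 0.323]
ee_rot: [[0.43, 0.558, 0.71], [0.289, -0.83, 0.477], [0.856, 0.0, -0.518]]
contact_force: [0.6, 1.6, 0.5]
grip_width: 0.0138
gripper_force: 19.9
```

carry_out([
  [[0,0,8],[0,0.1,0]],
  [[0,0,8],[0,0.1,0]],
  [[0,0,5],[0,0.08,0]],
  [[0,0,0],[0,0.05,0]],
  [[0,0,0],[0,0,0]],
  [[0,0,0],[0,0,0]],
])

```text
time_s: 38.68
ee_pos: [0.5495, 0.3135, 0.3122]
ee_rot: [[0.184, 0.559, 0.809], [0.123, -0.829, 0.545], [0.975, -0.0, -0.221]]
contact_force: [0.1, -0.5, 1.1]
grip_width: 0.0138
gripper_force: 19.9
```

Run:
```python
from h import *
s=st();R=np.array(s['ee_rot']);print(s['joint_velocities'])
for c in ['scene','top','wrist']:
  p=wcap() if c=='wrist' else cams.capture(c)
  for n in ['cell','plug','lip','hinge','scraper','blade_edge','glue_stick','swatch_set','gear']:
    r=spotter.landmark_of(p,n); print(c,n,[(np.array(a['point']),round(a['score'],2)) for a in r[:2]])
  o=spotter.outline_of(p,'cell')
  for a in o[:2]:
    q=np.argwhere(a['region'])[:,::-1].astype(np.float32);print(len(q),cv2.minAreaRect(q),a['score'])
```

```text
38.6833 [0.5495 0.3135 0.3122] [ 0.3598 -0.7311  2.3233  0.8431  0.3067  0.6994] [ 0.0962 -0.5108  1.1156] 0.013799405281244058 19.851152300834656
[[ 0.1836  0.5588  0.8087]
 [ 0.1232 -0.8293  0.5451]
 [ 0.9752 -0.0004 -0.2211]]
[ 0.0033 -0.0004 -0.0411 -0.0628  0.015   0.0561]
scene cell [(array([0.5528, 0.3212, 0.3054]), 0.48)]
scene plug [(array([0.5086, 0.357 , 0.0194]), 0.51)]
scene lip [(array([0.5915, 0.3785, 0.153 ]), 0.82)]
scene hinge [(array([0.5731, 0.3685, 0.05  ]), 0.66)]
scene scraper [(array([ 0.5318, -0.3162, -0.0013]), 0.81)]
scene blade_edge [(array([ 0.6473, -0.3157,  0.0085]), 0.85)]
scene glue_stick [(array([ 0.6067,  0.1723, -0.001 ]), 0.49)]
scene swatch_set [(array([ 0.4775,  0.2043, -0.0059]), 0.51)]
scene gear [(array([ 0.4776,  0.2018, -0.0013]), 0.48), (array([ 0.5377,  0.175 , -0.0017]), 0.42)]
top cell [(array([0.5545, 0.3205, 0.3087]), 0.5)]
top plug []
top lip []
top hinge [(array([0.569 , 0.3644, 0.0468]), 0.81)]
top scraper [(array([ 0.5338, -0.317 ,  0.0017]), 0.67), (array([ 0.5336,  0.3394, -0.0025]), 0.31)]
top blade_edge [(array([ 0.6478, -0.3184,  0.0119]), 0.56)]
top glue_stick [(array([ 0.6044,  0.1752, -0.001 ]), 0.46), (array([ 0.6491, -0.3186,  0.0119]), 0.32)]
top swatch_set [(array([ 0.4769,  0.2034, -0.0008]), 0.67), (array([ 0.535 ,  0.1757, -0.003 ]), 0.52)]
top gear [(array([0.5364, 0.1728, 0.0015]), 0.55)]
wrist cell [(array([0.5565, 0.317 , 0.3127]), 0.66)]
wrist plug []
wrist lip [(array([0.5873, 0.3795, 0.1484]), 0.56)]
wrist hinge []
wrist scraper []
wrist blade_edge [(array([0.5551, 0.3129, 0.3137]), 0.26)]
wrist glue_stick []
wrist swatch_set []
wrist gear []
1149 ((252.5, 238.0), (52.0, 25.0), 90.0) 0.62
1413 ((251.73895263671875, 325.9599609375), (42.152183532714844, 35.47721481323242), 3.012787342071533) 0.28
```

carry_out([
  [[0,0,0],[0,0,0]],
  [[0,0,0],[0,0,0]],
  [[0,0,0],[0,0,0]],
  [[0,0,0],[0,0,0]],
  [[0,0,0],[0,0,0]],
  [[0,0,0],[0,0,0]],
])

```text
time_s: 40.83
ee_pos: [0.5496, 0.3135, 0.3127]
ee_rot: [[0.182, 0.559, 0.809], [0.122, -0.829, 0.545], [0.976, 0.0, -0.219]]
contact_force: [-0.7, -0.1, 0.3]
grip_width: 0.0137
gripper_force: 19.9
```

Run:
```python
from h import *
s=st();print(np.array(s['joint_velocities']))
print(order.sign_off())
```

```text
40.8333 [0.5496 0.3135 0.3127] [ 0.3599 -0.731   2.3236  0.8488  0.3048  0.6935] [-0.7103 -0.1037  0.3137] 0.013655872816724113 19.85119879245758
[[ 0.1816  0.5587  0.8093]
 [ 0.1224 -0.8294  0.5451]
 [ 0.9757  0.     -0.219 ]]
[-0.0003  0.0003 -0.0002 -0.0019 -0.0001 -0.0001]
the job is handed in; nothing more can be done
None
```

The job is handed in at 40.8 s: the cover was levered open past upright (about 1.8 rad), the scraper is back flat in its place, and the cell is held steady about 77° from upright, about 30 cm above the bench. The plug and the other items are where they were; the first try at gripping the scraper closed on nothing and moved nothing.

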